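# Change a small engine's air filter on the dining table

### The job

Change the air filter: first lift the old filter off the stud of the black air cleaner base and set it down flat in the open cardboard carton. Then build up the base over its stud, each part flat on the one below, in this order: rubber seal, new filter, steel retainer with its hub up, and last the black knob. Leave the mug, the card box and the screwdriver where they are.

Things in the scene. Friction and masses are not known exactly. Their poses are not given: they have to be found in the camera images.
- base: Air cleaner base, fixed: black plastic moulding 150 (x) x 160 (y) x 10 mm; along its +x edge, from 49 mm off the centre, ribs and a lip with two white clips, up to 40 mm high. In its middle a flat round aluminium seat, 72 mm across, top 14 mm above the underside, and an upright smooth steel stud, 8 mm thick, 62 mm high above the seat. Origin: on the stud's axis at the underside; z up.
- carton: Open cardboard carton, fixed: 150 x 150 mm outside, walls 4 mm thick and 40 mm high, floor 4 mm thick. Origin: centre of the underside; z up. It may stand to the left or the right of the robot, the base at the other side.
- old_filter: Old filter cartridge: grimy brown thick ring, 60 mm across, 26 mm high, bore 16 mm right through, about 60 g. It stands on the seat of the base with the stud through its bore. Origin: centre of its underside; z up.
- new_filter: New filter cartridge: of the same form and size as the old one (60 mm across, 26 mm high, bore 16 mm), clean and pale; stands on the table. Origin: centre of its underside; z up. About 60 g.
- seal: Black rubber sealing ring lying flat on the table: 52 mm across, 10 mm thick, bore 16 mm. Origin: centre of its underside; z up. About 30 g.
- retainer: Steel retainer lying on the table: a flange 46 mm across and 4 mm thick with a round hub 30 mm across on top of it, hub upward, 14 mm high in all; bore 14 mm right through. Origin: centre of its underside (flange side); z up. About 70 g.
- knob: Round black plastic knob standing on the table, hole downward: 34 mm across, 28 mm high, blind hole 14 mm wide and 16 mm deep in its underside (it just slips over the stud, no thread). Origin: centre of its underside; z up. About 30 g.
- mug: Bystander: white ceramic mug, 76 mm across, 90 mm high, origin at the centre of its underside. Not to be moved.
- card_box: Bystander: green box of a card game, 95 x 125 x 35 mm, origin at the centre of its underside. Not to be moved.
- screwdriver: Bystander: screwdriver 190 mm long lying between base and carton, along its own x, origin about its middle. Not to be moved.
Mind the look-alikes: they are no part of the job. Of the things that look like the seal, the largest one is meant.

How it is judged:
On the way, in this order (a step that is already met when the one before it is completed fails the run):
1. the old filter stands flat in the carton (z of old_filter in the frame of carton between 0 and 0.01 m and angle between old_filter's own z axis and vertical below 0.12 rad and x of old_filter in the frame of carton between -0.06 and 0.06 m and y of old_filter in the frame of carton between -0.06 and 0.06 m), for 0.2 s.
2. the rubber seal lies on the seat, round the stud (horizontal distance between seal and base below 0.008 m and z of seal in the frame of base between 0.01 and 0.018 m and angle between seal's own z axis and vertical below 0.12 rad), for 0.2 s.
3. the new filter stands on the seal (horizontal distance between new_filter and base below 0.008 m and z of new_filter in the frame of base between 0.02 and 0.028 m and angle between new_filter's own z axis and vertical below 0.12 rad), for 0.2 s.
4. the steel retainer lies on the new filter, hub up (horizontal distance between retainer and base below 0.008 m and z of retainer in the frame of base between 0.046 and 0.054 m and angle between retainer's own z axis and vertical below 0.12 rad), for 0.2 s.
5. the knob sits on the retainer, over the stud (horizontal distance between knob and base below 0.008 m and z of knob in the frame of base between 0.06 and 0.068 m and angle between knob's own z axis and vertical below 0.12 rad), for 0.2 s.
At the end, for the whole second after the job is handed in: Old filter flat on the carton floor. On the stud, from below: seal, new filter, retainer (hub up), knob; each flat (tilt under 0.12 rad), within 8 mm of the stud axis, its underside within 4 mm of 14, 24, 50 and 64 mm above the base's underside. All at rest (all of step 1 and all of step 2 and all of step 3 and all of step 4 and all of step 5 and linear speed of each of old_filter, seal, new_filter, retainer, knob below 0.02 m/s); the robot touches nothing.
It fails at once if the mug is moved by more than 25 mm (distance of mug from where it was at the start of the episode above 0.025 m).
It fails at once if the card box is moved by more than 25 mm (distance of card_box from where it was at the start of the episode above 0.025 m).
It fails at once if the screwdriver is moved by more than 25 mm (distance of screwdriver from where it was at the start of the episode above 0.025 m).
It also fails if it takes over 131 s, if anything falls off the work surface, if the arm or the gripper's body presses on something with over 40 N, if the wrist force passes 120 N, or if a joint passes its speed limit or range.

### The arm

A 6-joint arm with a two-finger parallel gripper is mounted at the origin on the work surface. World frame = base frame: x ahead of the robot, y to its left, z up, the work surface at z = 0. Lengths are in m, angles in rad, forces in N, time in s.
With the tool pointing down it reaches from about 0.3 to 0.775 m from the base axis. Payload 14.6 kg.
Tool frame: the origin (TCP) lies on the centre line of the jaws, within the pads' length; the fingertips stand 14 mm ahead of it and the grasp point (between the pads) lies 5 mm behind it; z points along the fingers, y is the line along which they close (so a half turn about z gives the same grasp; the last joint's range is limited). The gripper opens to 85 mm and grips with 20 to 120 N. Pads are 22 mm wide; open, the fingers measure 114 mm over their backs; the gripper's body (76 mm by 85 mm) begins 54 mm behind the grasp point. The pads swing forward as they close: fully open they stand 13 mm farther back than shut.
Start: joints at [1.048, 0.3, 1.521, -0, 1.321, -0.067], TCP at [0.242, 0.494, 0.245] pointing down, gripper open.
Joint ranges: [-3.03, 3.03], [-0.79, 2.21], [0.23, 2.52], [-1.04, 4.18], [0, 3.07], [-2.55, 2.55]. Speed limits (rad/s): [2.22, 2.22, 2.57, 3.14, 3.14, 3.14].

### API

Orientations are given as a rotation vector (axis times angle).
In Python, from station import * gives the robot as it stands.
- The arm moves only by the shell command python3 -m handwheel 'ROWS' [FORCE]. ROWS is JSON, a list that holds one entry, the list of rows, each a list of 7 numbers: the shift along the tool's x, y, z in mm, then the turn, a rotation vector about the tool's x, y, z in degrees, then the gripper command: -1 is fully open, 1 is shut, values between are in proportion. A call has 1 to 20 rows; each row is the pose to reach, as a shift and turn from the pose commanded when the call began, along the tool's axes at that moment; what a row does not reach only later rows make up. A row lasts 1/12 s, in which the tool goes at most 41.7 mm and 7.16 degrees, less where a joint would pass 70% of its speed; a pose out of reach is approached as far as the arm can. A call with a gripper value outside its range is refused whole. The fingers move at their own pace and stop on an object; FORCE is the grip in N (left out, the last holds). Time passes only in rows, so rows that repeat a pose let the fingers close. It gives the time, the measured TCP pose, the force, the opening and the grip force at its end, in the units of the state.
- get_obs(): the state, without advancing time (a new reading comes with each control period).
- grab_frame(name): name is "scene" or "top" or "wrist"; returns a dict with "frame" (480x640x3 uint8, red, green, blue), "intrinsics" (3x3 intrinsics, pixels), "R" (3x3) and "t" (3): a world point X has camera coordinates R X + t. Camera axes: x right, y down, z forward; pixel columns grow to the right and rows downward; lengths in m; the calibration is good to about 2 mm. The wrist camera is an equidistant fisheye: a pixel r from the principal point sees the ray r / f radians off the axis. A picture is of the moment at which its call begins. There is no depth.
- hand_in(): hands the job in; it is judged then, once.
Trained networks look in a picture, given as the dict that the camera call returned (one of the last four; its "shot" number tells which), for a name from the list of things; names that differ only in an ending like _2 or _b are one class to them, and where a whole thing is asked for, a point or a joint stands for the part that bears it (a point fixed in the world has none). Each returns a list of dicts, best first, with "confidence" (0 to 1); they miss things now and then, are a little off and sometimes report something else, mostly with a low value. They report only what shows in the picture. A call takes as long as a camera call. They do not tell look-alikes from the thing itself.
- boxes_of(label, picture): "position" ([column, row] in pixels, amid what is visible of it).
- cut_out(label, picture): "mask" (480x640 bool, what is visible of it) and "position" ([column, row] in pixels, amid what is visible of it).
The state is a dict: "time_s": time; "joint_positions": joint angles; "qvel": joint speeds; "joint_torque": joint torques, N m; "tcp_pos": TCP position; "tool_rot": TCP orientation; "contact_force": force on the tool from outside, world axes, zero at the start; "wrist_torque": the same for the moment, N m; "width": finger opening in m; "finger_force": force on a finger pad.
Only numpy, scipy, OpenCV 4.12 (cv2) and the standard library are available. Lean on these libraries where they do the work, as an engineer would, in place of code of your own. Each camera call takes 0.05 s, during which the arm holds its last target. There are 200 camera calls.

## Working session

There is one attempt and no reset: what is moved stays moved. The work goes in short steps, Python scripts to look and compute and a shell command to move; the robot and the scene stay as the last step left them, time stands still between calls to the robot, and variables do not carry over. Pictures are saved under pics/ and viewed, at most 17 in all, crops included, and the job is handed in when it is done.

```bash
ls; mkdir -p pics; cat > h.py <<'E'
import numpy as np, cv2
from station import *
def ground(p,px,z):
    K=np.array(p["intrinsics"]);R=np.array(p["R"]);t=np.array(p["t"])
    d=R.T@np.linalg.inv(K)@np.array([px[0],px[1],1.]);c=-R.T@t
    return c+d*(z-c[2])/d[2]
def save(p,n): cv2.imwrite("pics/"+n,np.ascontiguousarray(p["frame"][:,:,::-1]))
E
python3 - <<'E'
from h import *
Z=dict(base=.012,carton=.04,old_filter=.04,new_filter=.026,seal=.01,retainer=.014,knob=.028,mug=.09,card_box=.035,screwdriver=.01)
for n in("top","scene"):
    p=grab_frame(n);save(p,n+"0.png");print(n,-np.array(p["R"]).T@p["t"])
    for k in Z:
        for d in boxes_of(k,p)[:4]: print(k,round(d["confidence"],2),np.round(d["position"]),ground(p,d["position"],Z[k]).round(3)[:2])
print(get_obs())
E
```

```text
pics
top [ 0.33135328 -0.01473058  0.96706052]
base 0.96 [401. 214.] [ 0.623 -0.201]
carton 0.85 [220. 225.] [0.593 0.206]
old_filter 0.82 [401. 216.] [ 0.611 -0.194]
new_filter 0.66 [280. 295.] [0.439 0.073]
seal 0.77 [380. 286.] [ 0.459 -0.147]
seal 0.63 [344. 300.] [ 0.428 -0.065]
seal 0.53 [392. 319.] [ 0.386 -0.17 ]
retainer 0.64 [213. 296.] [0.44  0.221]
knob 0.59 [434. 289.] [ 0.448 -0.258]
mug 0.64 [516. 291.] [ 0.436 -0.407]
screwdriver 0.88 [313. 228.] [0.592 0.002]
screwdriver 0.28 [402. 216.] [ 0.618 -0.203]
scene [1.37686393 0.56011699 0.71182925]
base 0.65 [230. 253.] [ 0.649 -0.178]
base 0.29 [215. 179.] [ 0.392 -0.472]
carton 0.77 [392. 301.] [0.616 0.224]
old_filter 0.88 [229. 240.] [ 0.639 -0.187]
new_filter 0.62 [365. 243.] [0.449 0.065]
seal 0.64 [322. 228.] [ 0.43  -0.068]
seal 0.54 [290. 228.] [ 0.477 -0.135]
seal 0.41 [295. 215.] [ 0.42  -0.162]
retainer 0.51 [430. 271.] [0.447 0.232]
knob 0.49 [255. 208.] [ 0.476 -0.247]
mug 0.9 [216. 181.] [ 0.508 -0.348]
card_box 0.82 [527. 301.] [0.457 0.442]
{'time_s': 1.1, 'joint_positions': array([ 1.04838775e+00,  2.99871528e-01,  1.52098577e+00,  1.66321987e-05,
        1.32066992e+00, -6.65942402e-02]), 'qvel': array([-0.00018002,  0.00099339,  0.00213319, -0.0006465 , -0.00111573,
        0.00076241]), 'joint_torque': array([-3.62385799e-03, -5.43354285e+01, -3.61982203e+01, -2.48387551e-04,
        4.73782056e-04,  1.38330964e-05]), 'tcp_pos': array([0.24210415, 0.49385041, 0.24530223]), 'tool_rot': array([7.09814755e-01, 3.06035046e+00, 1.05706659e-04]), 'contact_force': array([-0.29302402,  0.49374395,  0.28050234]), 'wrist_torque': array([-0.0113896 ,  0.01215822,  0.04118884]), 'finger_force': 0.0, 'width': 0.0854090681626316}
```

```bash
python3 - <<'E'
import cv2
im=cv2.imread("pics/top0.png")
cv2.imwrite("pics/crop0.png",cv2.resize(im[170:350,180:480],None,fx=2.6,fy=2.6,interpolation=cv2.INTER_CUBIC))
E
```

```text
(no output)
```

View pics/top0.png

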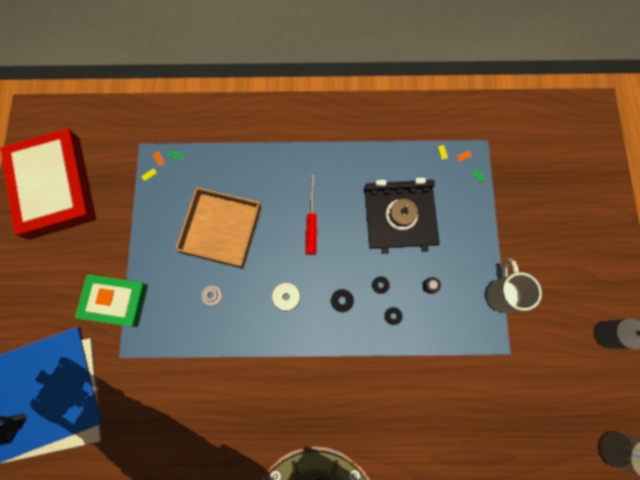

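View pics/crop0.png

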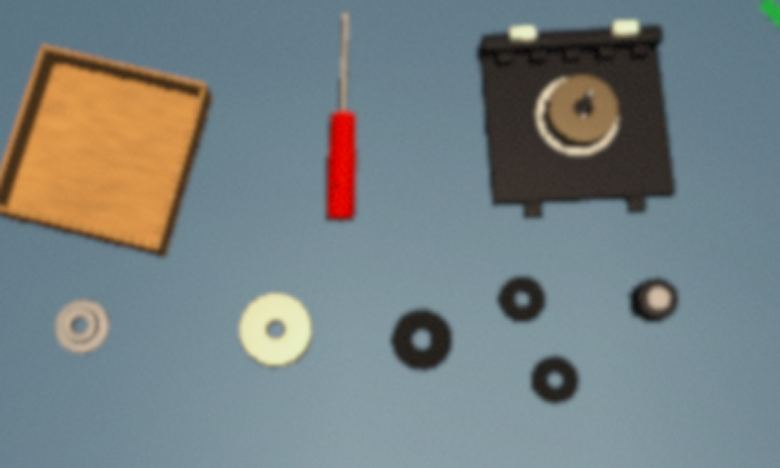

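The top view shows the carton at (220,227), base with old filter at (403,212), retainer at (211,295) and new filter at (286,296). The large seal is at (342,300), with smaller look-alikes at (381,285) and (393,316), and the knob is at (432,285). I'm moving above the base and turning the tool so it lines up with the world axes.

```bash
python3 -m handwheel '[[[-636,-461,0,0,0,-26.12,-1],[-636,-461,0,0,0,-26.12,-1],[-636,-461,0,0,0,-26.12,-1],[-636,-461,0,0,0,-26.12,-1],[-636,-461,0,0,0,-26.12,-1],[-636,-461,0,0,0,-26.12,-1],[-636,-461,0,0,0,-26.12,-1],[-636,-461,0,0,0,-26.12,-1],[-636,-461,0,0,0,-26.12,-1],[-636,-461,0,0,0,-26.12,-1],[-636,-461,0,0,0,-26.12,-1],[-636,-461,0,0,0,-26.12,-1],[-636,-461,0,0,0,-26.12,-1],[-636,-461,0,0,0,-26.12,-1],[-636,-461,0,0,0,-26.12,-1],[-636,-461,0,0,0,-26.12,-1],[-636,-461,0,0,0,-26.12,-1],[-636,-461,0,0,0,-26.12,-1],[-636,-461,0,0,0,-26.12,-1],[-636,-461,0,0,0,-26.12,-1]]]'
cat >> h.py <<'E'
def wray(p,px,z):
    "fisheye pixels Nx2 -> world points at height z"
    K=np.array(p["intrinsics"]);R=np.array(p["R"]);c=-R.T@np.array(p["t"])
    q=cv2.fisheye.undistortPoints(np.float64(px).reshape(-1,1,2),K,np.zeros(4)).reshape(-1,2)
    d=np.c_[q,np.ones(len(q))]@R
    return c+d*((z-c[2])/d[:,2])[:,None]
def circ(p,mask,z):
    "centre and diameter on plane z of the outline of a mask"
    cs,_=cv2.findContours(mask.astype(np.uint8),cv2.RETR_EXTERNAL,cv2.CHAIN_APPROX_NONE)
    o=max(cs,key=cv2.contourArea).reshape(-1,2)
    W=wray(p,o,z)[:,:2]
    (e,ax,_)=cv2.fitEllipse((W*1000).astype(np.float32))
    return np.round(e,1),np.round(ax,1)
def look(k,z,p,n=3):
    for d in cut_out(k,p)[:n]: print(k,round(d["confidence"],2),np.round(d["position"]),*circ(p,d["mask"],z))
E
python3 - <<'E'
from h import *
p=grab_frame("wrist");save(p,"w1.png");print(p["intrinsics"],-np.array(p["R"]).T@p["t"])
look("old_filter",.04,p)
for k,z in dict(seal=.01,new_filter=.026,knob=.028,retainer=.004).items(): look(k,z,p)
o=get_obs();print(o["tcp_pos"],o["tool_rot"],o["joint_positions"])
E
```

```text
time_s: 2.77
tcp_pos: [0.6113, -0.2055, 0.2437]
tool_rot: [-0.006, -3.14, 0.001]
contact_force: [-1.1, 0.8, -0.5]
width: 0.0854
finger_force: 0.0
[[371.64829954   0.         318.24360407]
 [  0.         371.64829954 236.09225818]
 [  0.           0.           1.        ]] [ 0.53298057 -0.20571196  0.37328131]
old_filter 0.96 [319. 207.] [ 617.4 -202.7] [58.  61.5]
seal 0.9 [372.  57.] [ 461.5 -149. ] [37.8 39.5]
seal 0.87 [449.  27.] [427.7 -63.5] [50.6 53.5]
seal 0.62 [352.   1.] [ 410.1 -174. ] [ 5.8 27.4]
new_filter 0.65 [560.  52.] [437.3  53.1] [59.6 76.3]
knob 0.76 [262.  45.] [ 458.8 -257. ] [34.1 38.5]
retainer 0.51 [639.  81.] [440.7 207.6] [ 7.3 30. ]
[ 0.61006995 -0.19871906  0.24581223] [-2.26290706e-03  3.14113422e+00 -8.45075185e-05] [-3.72009655e-01  5.07489880e-01  1.23170620e+00  1.18214310e-04
  1.40195079e+00 -1.94426664e+00]
```

View pics/w1.png

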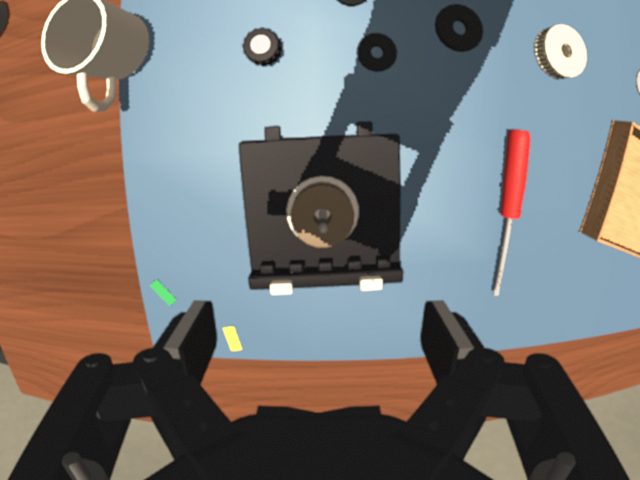

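The wrist view shows the old filter on the seat at about (322,213), with the lip away from the robot. I'm descending part way and measuring again once the arm has settled.

```bash
python3 -m handwheel '[[[-7,-2,40,0,0,0,-1],[-7,-2,80,0,0,0,-1],[-7,-2,110,0,0,0,-1],[-7,-2,110,0,0,0,-1],[-7,-2,110,0,0,0,-1],[-7,-2,110,0,0,0,-1],[-7,-2,110,0,0,0,-1]]]'
python3 - <<'E'
from h import *
p=grab_frame("wrist");save(p,"w2.png")
look("old_filter",.04,p,1)
o=get_obs();print(o["tcp_pos"],o["tool_rot"])
print(-np.array(p["R"]).T@p["t"])
for uv in[(320,200),(320,240)]:print(uv,wray(p,[uv],.076),wray(p,[uv],.014))
E
```

```text
time_s: 3.65
tcp_pos: [0.6183, -0.2021, 0.1384]
tool_rot: [-0.001, 3.138, -0.003]
contact_force: [0.1, -0.1, -0.3]
width: 0.0854
finger_force: 0.0
old_filter 0.9 [317. 234.] [ 617.1 -202.7] [58.5 63.4]
[ 0.61792052 -0.20217277  0.13756983] [-3.21970096e-04  3.13852838e+00 -1.88589627e-03]
[ 0.53929548 -0.20252026  0.26764851]
(320, 200) [[ 0.58070329 -0.20180327  0.076     ]] [[ 0.59409908 -0.20157132  0.014     ]]
(320, 240) [[ 0.60289494 -0.20179147  0.076     ]] [[ 0.62346993 -0.2015557   0.014     ]]
```

View pics/w2.png

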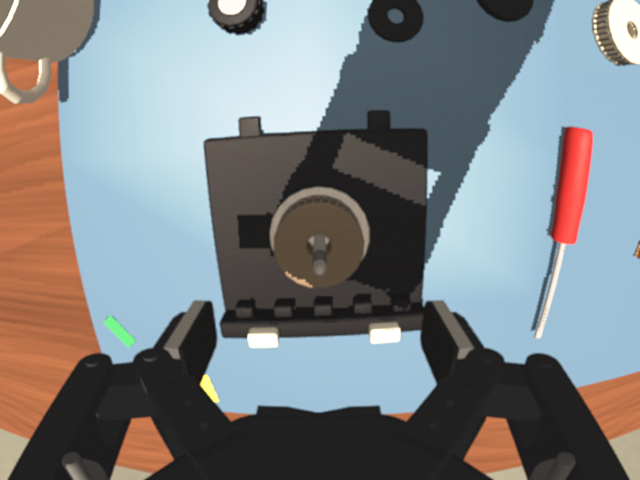

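Stud tip is at (320,265), so the stud axis is at about (0.617,-0.202), matching the filter centre. I'll descend and grip.

```bash
python3 -m handwheel '[[[1,0,40,0,0,0,-1],[1,0,75,0,0,0,-1],[1,0,95,0,0,0,-1],[1,0,104,0,0,0,-1],[1,0,104,0,0,0,-1],[1,0,104,0,0,0,-1],[1,0,104,0,0,0,1],[1,0,104,0,0,0,1],[1,0,104,0,0,0,1],[1,0,104,0,0,0,1],[1,0,104,0,0,0,1],[1,0,104,0,0,0,1],[1,0,104,0,0,0,1],[1,0,104,0,0,0,1],[1,0,104,0,0,0,1],[1,0,104,0,0,0,1]]]' 40
python3 - <<'E'
from h import *
p=grab_frame("top")
for k,z in(("carton",.04),("new_filter",.026),("retainer",.004),("seal",.01),("knob",.028)):
  for d in cut_out(k,p)[:3]:
    cs,_=cv2.findContours(d["mask"].astype(np.uint8),0,1);c=max(cs,key=cv2.contourArea)
    (m,s,a)=cv2.minAreaRect(c);print(k,round(d["confidence"],2),np.round(m,1),np.round(s,1),round(a),ground(p,m,z)[:2].round(4))
E
```

```text
time_s: 5.08
tcp_pos: [0.6172, -0.2023, 0.0337]
tool_rot: [-0.0, 3.139, -0.002]
contact_force: [-3.0, 1.3, 10.2]
width: 0.0582
finger_force: 40.8
carton 0.95 [218.5 226.7] [71.4 71.2] 16 [0.5891 0.2092]
seal 0.67 [335.2 297.3] [ 8.8 19.8] 23 [ 0.4345 -0.0468]
```

```bash
python3 -m handwheel '[[[0,0,-20,0,0,0,1],[0,0,-50,0,0,0,1],[0,0,-85,0,0,0,1],[0,0,-120,0,0,0,1],[2,20,-120,0,0,0,1],[4,60,-120,0,0,0,1],[7,100,-120,0,0,0,1],[10,140,-120,0,0,0,1],[13,180,-120,0,0,0,1],[16,220,-120,0,0,0,1],[19,260,-120,0,0,0,1],[22,300,-120,0,0,0,1],[25,340,-120,0,0,0,1],[28,380,-120,0,0,0,1],[28,400,-120,0,0,0,1],[28,411,-120,0,0,0,1],[28,411,-120,0,0,0,1],[28,411,-120,0,0,0,1]]]'
python3 - <<'E'
from h import *
p=grab_frame("wrist");save(p,"w3.png")
look("carton",.04,p,1)
look("retainer",.004,p,1)
o=get_obs();print(o["tcp_pos"],o["tool_rot"],o["width"])
E
```

```text
time_s: 6.88
tcp_pos: [0.5884, 0.2083, 0.1516]
tool_rot: [-0.0, 3.141, -0.0]
contact_force: [0.3, -1.2, -0.8]
width: 0.0578
finger_force: 42.9
carton 0.6 [317. 201.] [573.6 207.3] [141.6 181.3]
retainer 0.59 [320. 318.] [683.2 207.6] [129.9 151.1]
[0.58856278 0.20734204 0.15144374] [ 2.71649252e-03  3.14145000e+00 -2.06936626e-04] 0.05782970258664005
```

View pics/w3.png

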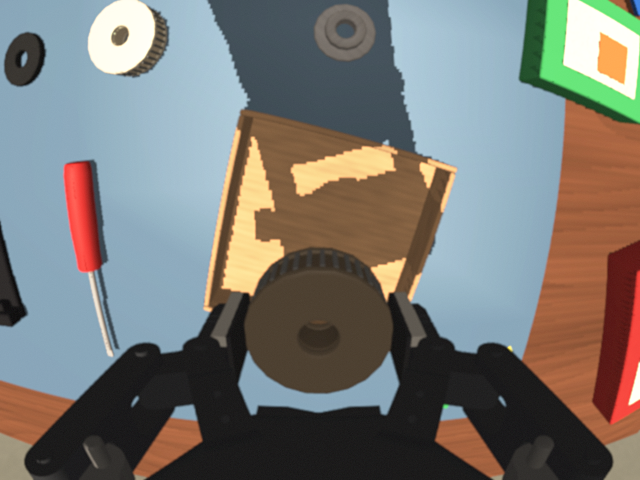

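The old filter is held over the carton; the retainer is at (345,31) and the new filter at (120,37). Lowering and releasing.

```bash
python3 -m handwheel '[[[0,0,40,0,0,0,1],[0,0,80,0,0,0,1],[0,0,105,0,0,0,1],[0,0,118,0,0,0,1],[0,0,124,0,0,0,1],[0,0,127,0,0,0,1],[0,0,127,0,0,0,1],[0,0,127,0,0,0,1],[0,0,127,0,0,0,-0.7],[0,0,127,0,0,0,-0.7],[0,0,127,0,0,0,-0.7],[0,0,127,0,0,0,-0.7],[0,0,127,0,0,0,-0.7],[0,0,110,0,0,0,-0.7],[0,0,80,0,0,0,-0.7],[0,0,40,0,0,0,-0.7],[0,0,0,0,0,0,-0.7],[0,0,-20,0,0,0,-0.7],[0,0,-20,0,0,0,-0.7],[0,0,-20,0,0,0,-0.7]]]'
python3 - <<'E'
from h import *
p=grab_frame("wrist");save(p,"w4.png")
look("old_filter",.03,p,1)
look("new_filter",.026,p,1)
look("retainer",.004,p,1)
o=get_obs();print(o["tcp_pos"],o["tool_rot"],o["width"])
E
```

```text
time_s: 8.7
tcp_pos: [0.5885, 0.2091, 0.1724]
tool_rot: [-0.0, 3.139, 0.001]
contact_force: [-0.3, 0.5, -1.0]
width: 0.0725
finger_force: 0.0
old_filter 0.67 [315. 230.] [589.4 208.3] [58.2 62.9]
new_filter 0.72 [324. 219.] [594.5 211.2] [184.6 185.8]
retainer 0.84 [344.  45.] [441.  226.9] [43.8 44.8]
[0.58771702 0.20879923 0.16969244] [ 1.41240557e-04 -3.13915487e+00  1.17397768e-03] 0.07289083595926857
```

View pics/w4.png

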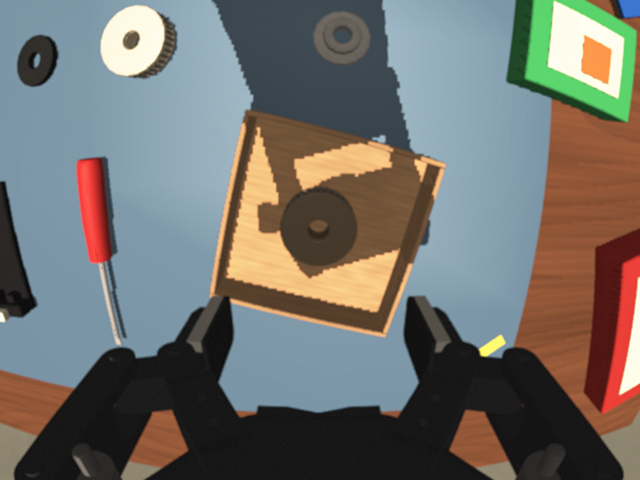

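The old filter lies flat near the carton's middle (318,228). Moving over the large seal next.

```bash
python3 -m handwheel '[[[20,-34,0,0,0,0,-0.7],[40,-68,5,0,0,0,-0.7],[60,-102,10,0,0,0,-0.7],[80,-136,15,0,0,0,-0.7],[100,-170,20,0,0,0,-0.7],[120,-204,25,0,0,0,-0.7],[140,-238,30,0,0,0,-0.7],[158,-273,35,0,0,0,-0.7],[158,-273,40,0,0,0,-0.7],[158,-273,40,0,0,0,-0.7],[158,-273,40,0,0,0,-0.7],[158,-273,40,0,0,0,-0.7]]]'
python3 - <<'E'
from h import *
p=grab_frame("wrist");save(p,"w5.png")
look("seal",.01,p)
look("new_filter",.026,p,1)
o=get_obs();print(o["tcp_pos"],o["tool_rot"],o["width"])
E
```

```text
time_s: 9.9
tcp_pos: [0.4307, -0.0633, 0.1312]
tool_rot: [0.002, -3.141, -0.0]
contact_force: [-0.4, 0.1, 0.1]
width: 0.0727
finger_force: 0.0
seal 0.91 [316. 218.] [425.8 -62.5] [50.6 52.3]
seal 0.66 [175. 184.] [ 391.4 -171.2] [39.4 41.4]
seal 0.64 [207. 264.] [ 458.1 -147.1] [38.6 41.5]
new_filter 0.91 [480. 241.] [431.6  56.2] [59.4 71.2]
[ 0.43061591 -0.06324842  0.13132559] [-2.79183138e-03  3.14153929e+00  2.16483756e-05] 0.0723816312000932
```

```bash
python3 -m handwheel '[[[4,1,40,0,0,0,-0.7],[4,1,75,0,0,0,-0.7],[4,1,100,0,0,0,-0.7],[4,1,112,0,0,0,-0.7],[4,1,117,0,0,0,-0.7],[4,1,117,0,0,0,-0.7],[4,1,117,0,0,0,-0.7],[4,1,117,0,0,0,1],[4,1,117,0,0,0,1],[4,1,117,0,0,0,1],[4,1,117,0,0,0,1],[4,1,117,0,0,0,1],[4,1,117,0,0,0,1],[4,1,117,0,0,0,1],[4,1,117,0,0,0,1]]]' 25
```

```text
time_s: 11.3
tcp_pos: [0.4269, -0.0631, 0.0154]
tool_rot: [0.0, 3.14, -0.001]
contact_force: [-2.0, 0.8, 7.5]
width: 0.0493
finger_force: 24.6
```

```bash
python3 -m handwheel '[[[0,0,-15,0,0,0,1],[0,0,-50,0,0,0,1],[0,0,-90,0,0,0,1],[0,0,-130,0,0,0,1],[0,0,-130,0,0,0,1],[0,0,-130,0,0,0,1],[0,0,-130,0,0,0,1]]]'
python3 - <<'E'
from h import *
p=grab_frame("wrist");save(p,"w6.png")
o=get_obs();print(o["tcp_pos"],o["tool_rot"],o["width"])
z=o["tcp_pos"][2]
look("seal",z-.0054,p,3)
E
```

```text
time_s: 11.88
tcp_pos: [0.426, -0.063, 0.1443]
tool_rot: [-0.0, 3.141, -0.0]
contact_force: [0.9, 0.3, -1.4]
width: 0.0497
finger_force: 26.7
[ 0.42572827 -0.06294843  0.14361639] [ 9.99619909e-05 -3.14048568e+00 -3.97680214e-04] 0.04957167691758335
seal 0.73 [213. 265.] [ 404.4 -106.6] [19.7 20.6]
seal 0.63 [172. 189.] [ 369.9 -119. ] [19.8 20.8]
seal 0.62 [314. 300.] [424.7 -63.7] [50.7 54. ]
```

View pics/w6.png

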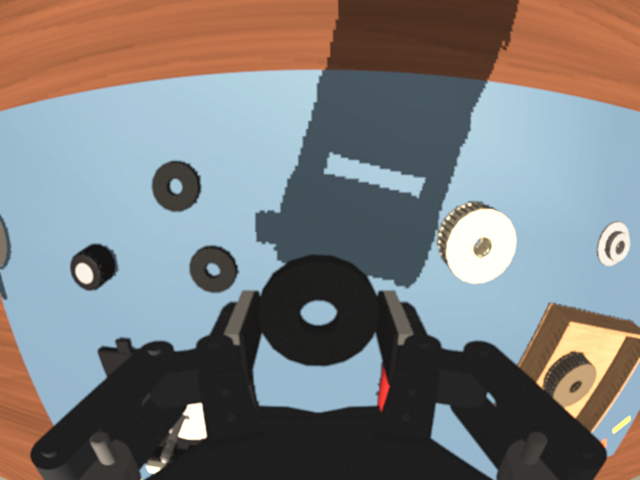

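```bash
python3 -m handwheel '[[[-30,-22,0,0,0,0,1],[-60,-44,0,0,0,0,1],[-90,-66,0,0,0,0,1],[-120,-88,0,0,0,0,1],[-150,-110,0,0,0,0,1],[-180,-130,0,0,0,0,1],[-191,-139,0,0,0,0,1],[-191,-139,20,0,0,0,1],[-191,-139,40,0,0,0,1],[-191,-139,46,0,0,0,1],[-191,-139,46,0,0,0,1],[-191,-139,46,0,0,0,1],[-191,-139,46,0,0,0,1]]]'
python3 - <<'E'
from h import *
p=grab_frame("wrist");save(p,"w7.png")
o=get_obs();print(o["tcp_pos"],o["tool_rot"],o["width"])
im=cv2.imread("pics/w7.png")[240:380,220:420];cv2.imwrite("pics/w7c.png",cv2.resize(im,None,fx=3,fy=3))
E
```

```text
time_s: 13.07
tcp_pos: [0.6176, -0.2021, 0.0994]
tool_rot: [-0.0, 3.14, -0.001]
contact_force: [1.2, 0.9, -0.5]
width: 0.0493
finger_force: 26.7
[ 0.61767405 -0.20210567  0.09953264] [-4.29220488e-04  3.14005261e+00 -1.02038812e-03] 0.049500241799154555
```

View pics/w7c.png

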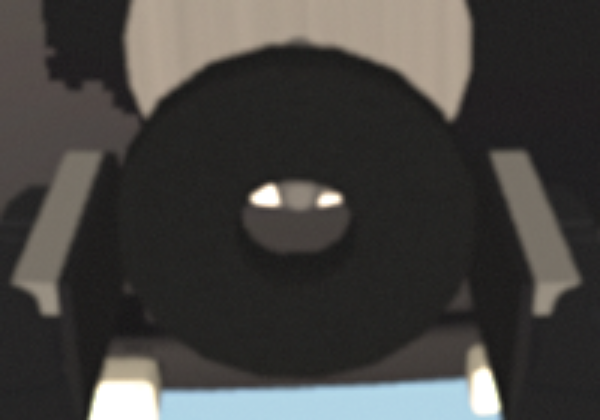

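The stud tip shows at the centre of the seal's bore (298,195 in the crop), so it's aligned. Lowering.

```bash
python3 -m handwheel '[[[0,0,15,0,0,0,1],[0,0,30,0,0,0,1],[0,0,45,0,0,0,1],[0,0,58,0,0,0,1],[0,0,65,0,0,0,1],[0,0,68,0,0,0,1],[0,0,68,0,0,0,1],[0,0,68,0,0,0,1]]]'
python3 -m handwheel '[[[0,0,0,0,0,0,-0.6],[0,0,0,0,0,0,-0.6],[0,0,0,0,0,0,-0.6],[0,0,0,0,0,0,-0.6],[0,0,0,0,0,0,-0.6],[0,0,-20,0,0,0,-0.6],[0,0,-60,0,0,0,-0.6],[0,0,-100,0,0,0,-0.6],[0,0,-105,0,0,0,-0.6],[0,0,-105,0,0,0,-0.6],[0,0,-105,0,0,0,-0.6]]]'
python3 - <<'E'
from h import *
p=grab_frame("wrist");save(p,"w8.png")
o=get_obs();print(o["tcp_pos"],o["tool_rot"],o["width"])
look("seal",.024,p,3)
E
```

```text
time_s: 13.78
tcp_pos: [0.6177, -0.2022, 0.0311]
tool_rot: [-0.0, 3.14, -0.001]
contact_force: [-0.4, -0.5, -0.0]
width: 0.0501
finger_force: 26.7
time_s: 14.7
tcp_pos: [0.6172, -0.202, 0.1353]
tool_rot: [-0.0, 3.141, -0.0]
contact_force: [-0.3, -0.1, -0.8]
width: 0.0685
finger_force: 0.0
[ 0.61682343 -0.20191598  0.13427142] [ 7.40156254e-05 -3.14028664e+00 -7.75262400e-04] 0.06802158175066268
seal 0.87 [394.  24.] [ 468.1 -152.1] [32.2 38.5]
seal 0.63 [316. 228.] [ 615.4 -202.9] [49.7 50.6]
```

View pics/w8.png

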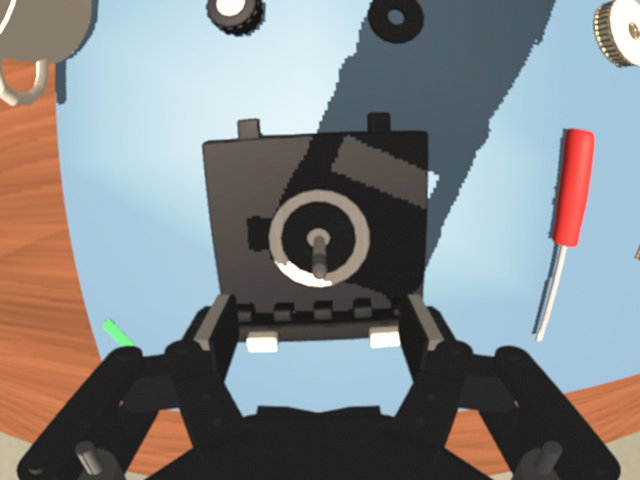

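The seal lies flat on the seat around the stud at (319,237). New filter is next.

```bash
python3 -m handwheel '[[[20,30,0,0,0,0,-0.9],[40,60,0,0,0,0,-0.9],[60,90,0,0,0,0,-0.9],[80,120,0,0,0,0,-0.9],[100,150,0,0,0,0,-0.9],[120,180,0,0,0,0,-0.9],[140,210,0,0,0,0,-0.9],[160,240,0,0,0,0,-0.9],[182,264,0,0,0,0,-0.9],[182,264,0,0,0,0,-0.9],[182,264,0,0,0,0,-0.9],[182,264,0,0,0,0,-0.9]]]'
python3 - <<'E'
from h import *
p=grab_frame("wrist");save(p,"w9.png")
o=get_obs();print(o["tcp_pos"],o["tool_rot"],o["width"])
look("new_filter",.026,p,2)
look("retainer",.004,p,2)
E
```

```text
time_s: 15.8
tcp_pos: [0.4354, 0.0618, 0.1349]
tool_rot: [0.001, -3.141, 0.0]
contact_force: [-0.6, 0.3, 0.3]
width: 0.0817
finger_force: 0.0
[0.43556597 0.06146232 0.13487315] [-6.25788688e-04 -3.14096577e+00  1.91941378e-04] 0.08086617253041453
new_filter 0.87 [315. 242.] [432.4  60.5] [57.6 63. ]
retainer 0.69 [522. 239.] [441.  226.1] [44.8 46.2]
```

```bash
python3 -m handwheel '[[[1.5,0,40,0,0,0,-0.9],[1.5,0,75,0,0,0,-0.9],[1.5,0,100,0,0,0,-0.9],[1.5,0,115,0,0,0,-0.9],[1.5,0,115,0,0,0,-0.9],[1.5,0,115,0,0,0,1],[1.5,0,115,0,0,0,1],[1.5,0,115,0,0,0,1],[1.5,0,115,0,0,0,1],[1.5,0,115,0,0,0,1],[1.5,0,115,0,0,0,1],[1.5,0,115,0,0,0,1],[1.5,0,115,0,0,0,1]]]' 40
python3 -m handwheel '[[[0,0,-15,0,0,0,1],[0,0,-50,0,0,0,1],[0,0,-90,0,0,0,1],[0,0,-130,0,0,0,1],[0,0,-130,0,0,0,1],[0,0,-130,0,0,0,1],[0,0,-130,0,0,0,1]]]'
python3 - <<'E'
from h import *
p=grab_frame("wrist");save(p,"w10.png")
o=get_obs();print(o["tcp_pos"],o["tool_rot"],o["width"])
look("new_filter",o["tcp_pos"][2]+.006,p,2)
E
```

```text
time_s: 17.03
tcp_pos: [0.4346, 0.0618, 0.0217]
tool_rot: [0.0, 3.139, -0.0]
contact_force: [-2.2, -2.6, 8.2]
width: 0.0577
finger_force: 42.4
time_s: 17.62
tcp_pos: [0.4335, 0.0619, 0.1504]
tool_rot: [-0.0, 3.141, 0.0]
contact_force: [0.3, 0.3, -1.3]
width: 0.058
finger_force: 43.4
[0.43325784 0.06189381 0.14971911] [ 1.61515001e-05 -3.14063067e+00  2.09268023e-05] 0.05759412693099965
new_filter 0.91 [321. 321.] [429.3  61.3] [56.8 65.7]
```

View pics/w10.png

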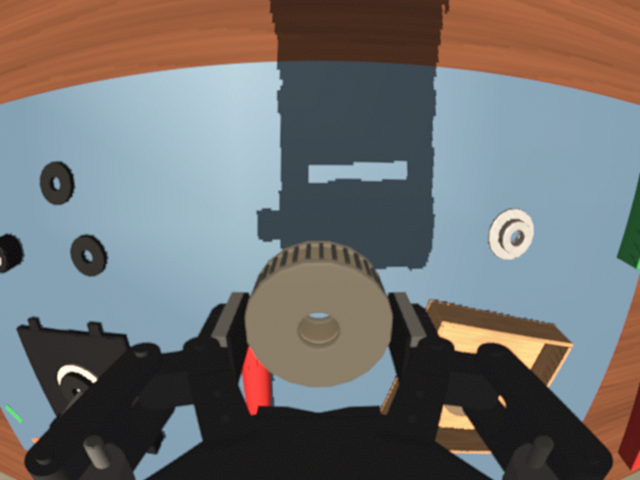

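```bash
python3 - <<'E'
from h import *
p=grab_frame("wrist")
print(wray(p,[(319,330),(319,386)],.154))
E
```

```text
[[0.43278936 0.06157539 0.154     ]
 [0.46187488 0.06156794 0.154     ]]
```

```bash
python3 -m handwheel '[[[-20,-30,0,0,0,0,1],[-40,-60,0,0,0,0,1],[-60,-90,0,0,0,0,1],[-80,-120,0,0,0,0,1],[-100,-150,0,0,0,0,1],[-120,-180,0,0,0,0,1],[-140,-210,0,0,0,0,1],[-160,-240,0,0,0,0,1],[-184,-264,0,0,0,0,1],[-184,-264,0,0,0,0,1],[-184,-264,25,0,0,0,1],[-184,-264,45,0,0,0,1],[-184,-264,45,0,0,0,1],[-184,-264,45,0,0,0,1],[-184,-264,55,0,0,0,1],[-184,-264,60,0,0,0,1],[-184,-264,60,0,0,0,1]]]'
```

```text
time_s: 19.18
tcp_pos: [0.6175, -0.2018, 0.0895]
tool_rot: [0.0, -3.141, -0.001]
contact_force: [-0.4, 0.1, -0.9]
width: 0.0575
finger_force: 43.4
```

```bash
python3 -m handwheel '[[[0,0,12,0,0,0,1],[0,0,24,0,0,0,1],[0,0,34,0,0,0,1],[0,0,40,0,0,0,1],[0,0,42,0,0,0,1],[0,0,42,0,0,0,1],[0,0,42,0,0,0,-0.8],[0,0,42,0,0,0,-0.8],[0,0,42,0,0,0,-0.8],[0,0,42,0,0,0,-0.8],[0,0,42,0,0,0,-0.8],[0,0,20,0,0,0,-0.8],[0,0,-20,0,0,0,-0.8],[0,0,-50,0,0,0,-0.8],[0,0,-60,0,0,0,-0.8],[0,0,-60,0,0,0,-0.8],[0,0,-60,0,0,0,-0.8]]]'
python3 - <<'E'
from h import *
p=grab_frame("wrist");save(p,"w11.png")
o=get_obs();print(o["tcp_pos"],o["tool_rot"],o["width"])
look("new_filter",.05,p,2)
E
```

```text
time_s: 20.6
tcp_pos: [0.6176, -0.202, 0.15]
tool_rot: [-0.0, 3.142, -0.0]
contact_force: [-0.4, 0.3, -0.5]
width: 0.0768
finger_force: 0.0
[ 0.61723679 -0.20186809  0.1488385 ] [ 1.10559354e-04 -3.13982930e+00 -9.85907844e-04] 0.07676160895727588
new_filter 0.59 [312. 245.] [ 616.4 -202.3] [58.5 63.5]
```

View pics/w11.png

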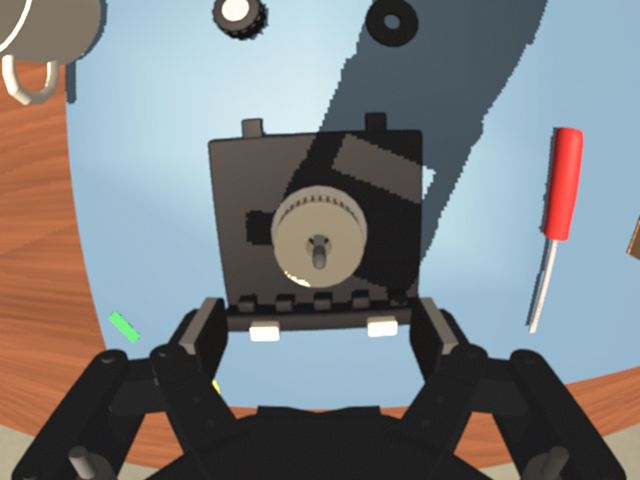

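The new filter sits on the seal with the stud through it (318,237). Going for the retainer.

```bash
python3 -m handwheel '[[[15,36,0,0,0,0,-0.4],[30,72,0,0,0,0,-0.4],[45,108,0,0,0,0,-0.4],[60,144,0,0,0,0,-0.4],[75,180,0,0,0,0,-0.4],[90,216,0,0,0,0,-0.4],[105,252,0,0,0,0,-0.4],[120,288,0,0,0,0,-0.4],[135,324,0,0,0,0,-0.4],[150,360,0,0,0,0,-0.4],[165,396,10,0,0,0,-0.4],[176,429,20,0,0,0,-0.4],[176,429,20,0,0,0,-0.4],[176,429,20,0,0,0,-0.4],[176,429,20,0,0,0,-0.4]]]'
python3 - <<'E'
from h import *
p=grab_frame("wrist");save(p,"w12.png")
o=get_obs();print(o["tcp_pos"],o["tool_rot"],o["width"])
look("retainer",.004,p,2)
E
```

```text
time_s: 21.95
tcp_pos: [0.4415, 0.2266, 0.1294]
tool_rot: [0.001, -3.14, 0.001]
contact_force: [-0.6, -0.8, -0.2]
width: 0.06
finger_force: 0.0
[0.44187764 0.22619877 0.12982602] [-8.82717734e-04 -3.14081497e+00  7.20806747e-04] 0.05975829999820352
retainer 0.91 [322. 227.] [440.3 226.9] [44.8 45.5]
```

```bash
python3 -m handwheel '[[[1,0.5,40,0,0,0,-0.4],[1,0.5,75,0,0,0,-0.4],[1,0.5,98,0,0,0,-0.4],[1,0.5,110,0,0,0,-0.4],[1,0.5,110,0,0,0,-0.4],[1,0.5,110,0,0,0,1],[1,0.5,110,0,0,0,1],[1,0.5,110,0,0,0,1],[1,0.5,110,0,0,0,1],[1,0.5,110,0,0,0,1],[1,0.5,110,0,0,0,1],[1,0.5,110,0,0,0,1],[1,0.5,110,0,0,0,1]]]' 40
python3 -m handwheel '[[[0,0,-15,0,0,0,1],[0,0,-50,0,0,0,1],[0,0,-90,0,0,0,1],[0,0,-130,0,0,0,1],[0,0,-130,0,0,0,1],[0,0,-130,0,0,0,1],[0,0,-130,0,0,0,1]]]'
python3 - <<'E'
from h import *
p=grab_frame("wrist");save(p,"w13.png")
o=get_obs();print(o["tcp_pos"],o["tool_rot"],o["width"])
look("retainer",o["tcp_pos"][2]-.02+.004,p,2)
im=cv2.imread("pics/w13.png")[220:420,180:460];cv2.imwrite("pics/w13c.png",cv2.resize(im,None,fx=2.5,fy=2.5))
E
```

```text
time_s: 23.13
tcp_pos: [0.4416, 0.2275, 0.0218]
tool_rot: [0.0, 3.139, 0.001]
contact_force: [0.4, -3.3, 6.4]
width: 0.0269
finger_force: 39.4
time_s: 23.72
tcp_pos: [0.4405, 0.2273, 0.1502]
tool_rot: [-0.0, 3.141, 0.0]
contact_force: [-0.4, -0.3, -1.7]
width: 0.0271
finger_force: 39.8
[0.44023294 0.22719768 0.14944465] [ 8.64387029e-05 -3.14039947e+00  8.12871170e-04] 0.026981593344799805
retainer 0.62 [321. 296.] [437.7 226.8] [36.9 47.1]
```

View pics/w13c.png

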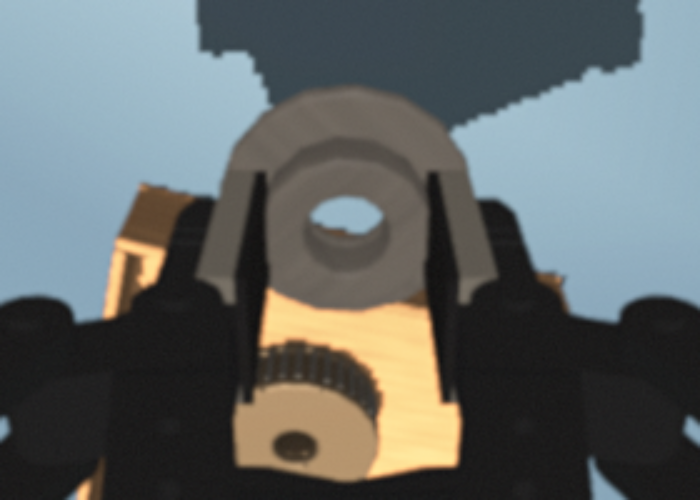

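```bash
python3 - <<'E'
from h import *
p=grab_frame("wrist")
print(wray(p,[(318.8,313.2)],.1416),get_obs()["tcp_pos"])
E
```

```text
[[0.43895685 0.2268127  0.1416    ]] [0.44022013 0.22720155 0.14907655]
```

```bash
python3 -m handwheel '[[[-15,-36,0,0,0,0,1],[-30,-72,0,0,0,0,1],[-45,-108,0,0,0,0,1],[-60,-144,0,0,0,0,1],[-75,-180,0,0,0,0,1],[-90,-216,0,0,0,0,1],[-105,-252,0,0,0,0,1],[-120,-288,0,0,0,0,1],[-135,-324,0,0,0,0,1],[-150,-360,0,0,0,0,1],[-165,-396,0,0,0,0,1],[-177.5,-429,0,0,0,0,1],[-177.5,-429,0,0,0,0,1],[-177.5,-429,20,0,0,0,1],[-177.5,-429,42,0,0,0,1],[-177.5,-429,42,0,0,0,1],[-177.5,-429,52,0,0,0,1],[-177.5,-429,60,0,0,0,1],[-177.5,-429,60,0,0,0,1]]]'
```

```text
time_s: 25.45
tcp_pos: [0.6183, -0.2014, 0.0892]
tool_rot: [0.0, -3.141, -0.0]
contact_force: [2.3, -0.4, -2.3]
width: 0.0272
finger_force: 39.7
```

```bash
python3 -m handwheel '[[[0.5,0,6,0,0,0,1],[0.5,0,11,0,0,0,1],[0.5,0,15,0,0,0,1],[0.5,0,16,0,0,0,1],[0.5,0,16,0,0,0,1],[0.5,0,16,0,0,0,-0.2],[0.5,0,16,0,0,0,-0.2],[0.5,0,16,0,0,0,-0.2],[0.5,0,16,0,0,0,-0.2],[0.5,0,16,0,0,0,-0.2],[0,0,0,0,0,0,-0.2],[0,0,-30,0,0,0,-0.2],[0,0,-60,0,0,0,-0.2],[0,0,-60,0,0,0,-0.2],[0,0,-60,0,0,0,-0.2]]]'
python3 - <<'E'
from h import *
p=grab_frame("wrist");save(p,"w14.png")
o=get_obs();print(o["tcp_pos"],o["tool_rot"],o["width"])
look("retainer",.054,p,1)
look("knob",.028,p,2)
im=cv2.imread("pics/w14.png")[:360,160:480];cv2.imwrite("pics/w14c.png",cv2.resize(im,None,fx=1.6,fy=1.6))
E
```

```text
time_s: 26.7
tcp_pos: [0.6188, -0.2018, 0.1521]
tool_rot: [-0.0, 3.139, -0.002]
contact_force: [-0.6, -0.9, -0.4]
width: 0.0515
finger_force: 0.0
[ 0.61817079 -0.20154877  0.15033099] [-6.12894802e-05  3.14126043e+00 -2.71031641e-04] 0.05121006682435037
retainer 0.59 [319. 239.] [ 617.5 -202.5] [44.6 44.9]
knob 0.85 [241.  18.] [ 463.7 -256.1] [28.3 38.5]
```

View pics/w14c.png

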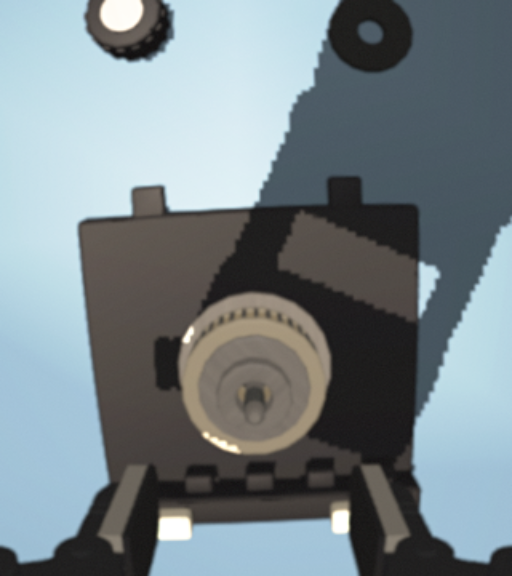

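The retainer sits on the filter, hub up and centred. The knob is last.

```bash
python3 -m handwheel '[[[35,-12,0,0,0,0,-0.2],[70,-24,0,0,0,0,-0.2],[105,-36,0,0,0,0,-0.2],[140,-48,10,0,0,0,-0.2],[163,-56,20,0,0,0,-0.2],[163,-56,20,0,0,0,-0.2],[163,-56,20,0,0,0,-0.2],[163,-56,20,0,0,0,-0.2]]]'
python3 - <<'E'
from h import *
p=grab_frame("wrist");save(p,"w15.png")
o=get_obs();print(o["tcp_pos"],o["tool_rot"],o["width"])
look("knob",.028,p,2);look("knob",.0,p,2)
im=cv2.imread("pics/w15.png")[140:380,160:480];cv2.imwrite("pics/w15c.png",cv2.resize(im,None,fx=2,fy=2))
E
```

```text
time_s: 27.52
tcp_pos: [0.4556, -0.2575, 0.1301]
tool_rot: [-0.0, -3.141, -0.0]
contact_force: [1.4, -0.0, -0.3]
width: 0.0509
finger_force: 0.0
[ 0.45593624 -0.25740232  0.13019392] [-7.74064106e-04  3.14149039e+00  5.16869446e-05] 0.05110507363252096
knob 0.82 [314. 241.] [ 454.1 -258.8] [34.4 39.9]
knob 0.82 [314. 241.] [ 463.4 -258.9] [38.6 44.7]
```

View pics/w15c.png

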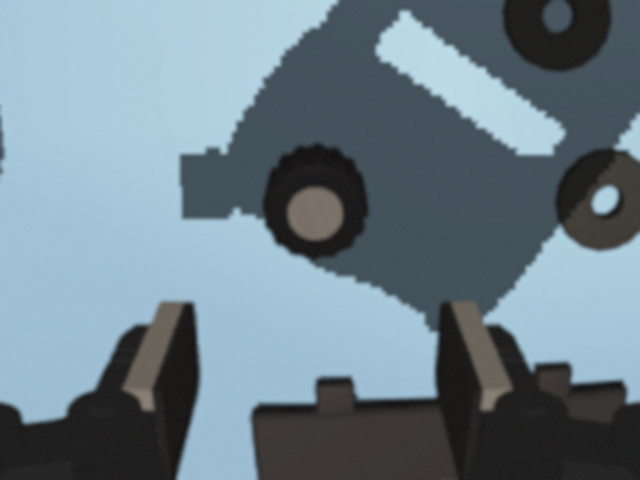

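```bash
python3 - <<'E'
from h import *
p=grab_frame("wrist");print(wray(p,[(317.5,247)],.028))
E
python3 -m handwheel '[[[-0.5,-1,40,0,0,0,-0.2],[-0.5,-1,75,0,0,0,-0.2],[-0.5,-1,98,0,0,0,-0.2],[-0.5,-1,110,0,0,0,-0.2],[-0.5,-1,110,0,0,0,-0.2],[-0.5,-1,110,0,0,0,1],[-0.5,-1,110,0,0,0,1],[-0.5,-1,110,0,0,0,1],[-0.5,-1,110,0,0,0,1],[-0.5,-1,110,0,0,0,1],[-0.5,-1,110,0,0,0,1],[-0.5,-1,110,0,0,0,1]]]' 40
python3 -m handwheel '[[[0,0,-15,0,0,0,1],[0,0,-50,0,0,0,1],[0,0,-90,0,0,0,1],[0,0,-130,0,0,0,1],[0,0,-130,0,0,0,1],[0,0,-130,0,0,0,1],[0,0,-130,0,0,0,1]]]'
python3 - <<'E'
from h import *
p=grab_frame("wrist");save(p,"w16.png")
o=get_obs();print(o["tcp_pos"],o["tool_rot"],o["width"])
im=cv2.imread("pics/w16.png")[220:420,180:460];cv2.imwrite("pics/w16c.png",cv2.resize(im,None,fx=2.5,fy=2.5))
E
```

```text
[[ 0.45824117 -0.2582524   0.028     ]]
time_s: 28.72
tcp_pos: [0.4565, -0.259, 0.0217]
tool_rot: [-0.0, 3.139, -0.002]
contact_force: [0.2, 1.2, 7.5]
width: 0.0327
finger_force: 40.4
time_s: 29.3
tcp_pos: [0.4555, -0.2584, 0.1502]
tool_rot: [-0.0, 3.141, -0.0]
contact_force: [0.5, 0.0, -0.9]
width: 0.0328
finger_force: 39.9
[ 0.45530551 -0.25829885  0.14943252] [ 4.04495335e-05 -3.14039611e+00 -1.17039765e-03] 0.033022707670653406
```

View pics/w16c.png

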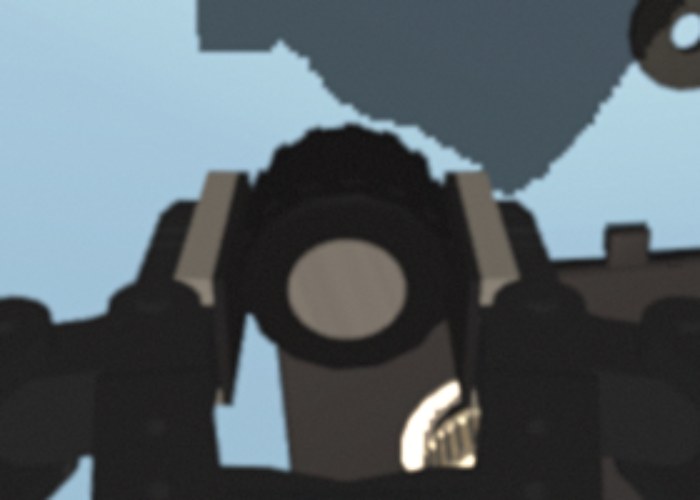

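```bash
python3 - <<'E'
from h import *
p=grab_frame("wrist");t=get_obs()["tcp_pos"]
print(wray(p,[(318.8,335.6)],t[2]+.0063),t)
E
```

```text
[[ 0.45667448 -0.25869094  0.15545628]] [ 0.45526343 -0.25825785  0.14915628]
```

```bash
python3 -m handwheel '[[[-35,12,0,0,0,0,1],[-70,24,0,0,0,0,1],[-105,36,0,0,0,0,1],[-140,48,0,0,0,0,1],[-161,56.5,0,0,0,0,1],[-161,56.5,0,0,0,0,1],[-161,56.5,20,0,0,0,1],[-161,56.5,35,0,0,0,1],[-161,56.5,42,0,0,0,1],[-161,56.5,47,0,0,0,1],[-161,56.5,52,0,0,0,1],[-161,56.5,55,0,0,0,1],[-161,56.5,55,0,0,0,1],[-161,56.5,55,0,0,0,1]]]'
```

```text
time_s: 30.57
tcp_pos: [0.6169, -0.2022, 0.0958]
tool_rot: [-0.0, 3.141, -0.0]
contact_force: [-0.5, 0.1, 0.1]
width: 0.0325
finger_force: 39.9
```

```bash
python3 -m handwheel '[[[0,0,3,0,0,0,1],[0,0,5.5,0,0,0,1],[0,0,7.5,0,0,0,1],[0,0,7.5,0,0,0,1],[0,0,7.5,0,0,0,1],[0,0,7.5,0,0,0,1]]]'
python3 -m handwheel '[[[0,0,0,0,0,0,-0.2],[0,0,0,0,0,0,-0.2],[0,0,0,0,0,0,-0.2],[0,0,0,0,0,0,-0.2],[0,0,0,0,0,0,-0.2],[0,0,-30,0,0,0,-0.2],[0,0,-60,0,0,0,-0.2],[0,0,-70,0,0,0,-0.2],[0,0,-70,0,0,0,-0.2],[0,0,-70,0,0,0,-0.2],[0,0,-70,0,0,0,-0.2],[0,0,-70,0,0,0,-0.2]]]'
python3 - <<'E'
from h import *
p=grab_frame("wrist");save(p,"w17.png")
s=grab_frame("scene");save(s,"s17.png")
o=get_obs();print(o["tcp_pos"])
look("knob",.092,p,2)
a=cv2.imread("pics/w17.png")[100:360,180:460]
b=cv2.resize(cv2.imread("pics/s17.png")[190:290,170:290],None,fx=2.6,fy=2.6,interpolation=cv2.INTER_CUBIC)
c=np.zeros((260,592,3),np.uint8);c[:,:280]=a;c[:,280:592]=b;cv2.imwrite("pics/f17.png",c)
E
```

```text
time_s: 31.07
tcp_pos: [0.6173, -0.2019, 0.0878]
tool_rot: [-0.0, 3.14, -0.0]
contact_force: [7.7, 1.0, -0.9]
width: 0.0327
finger_force: 39.9
time_s: 32.07
tcp_pos: [0.6163, -0.2019, 0.1562]
tool_rot: [0.0, -3.139, -0.001]
contact_force: [-0.1, -0.2, 0.9]
width: 0.0515
finger_force: 0.0
[ 0.61642287 -0.20196527  0.15663611]
knob 0.94 [318. 262.] [ 614.6 -202.4] [34.5 40.6]
knob 0.59 [46. 36.] [ 469.2 -377. ] [ 74.1 100.3]
```

View pics/f17.png

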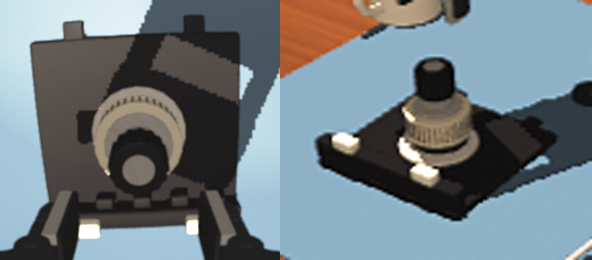

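The stack looks upright and concentric in both views. One triangulation check of the knob's top, which should be at z=0.092.

```bash
python3 - <<'E'
from h import *
p=grab_frame("wrist");s=grab_frame("scene")
for z in(.086,.092,.098,.104):print(z,wray(p,[(319,270)],z)[0,:2].round(4),ground(s,(229.6,213.8),z)[:2].round(4))
look("old_filter",.03,p,1)
E
```

```text
0.086 [ 0.622 -0.202] [ 0.6069 -0.2106]
0.092 [ 0.6195 -0.2021] [ 0.6143 -0.2032]
0.098 [ 0.617  -0.2021] [ 0.6217 -0.1958]
0.104 [ 0.6145 -0.2021] [ 0.6291 -0.1884]
```

```bash
python3 -c "
from station import *
print(hand_in())"
```

```text
the job is handed in; nothing more can be done
None
```

I handed the job in after about 32 s of the 131 s allowed: the old filter is flat in the carton, and the seal, new filter, retainer (hub up) and knob are stacked on the stud. The last images show the stack upright, with the knob's top at about 93 mm against the expected 92; the hand-in returned no verdict.

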